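# Roll the flatted shaft onto its rest

### The arm

A 6-joint arm with a two-finger parallel gripper is mounted at the origin on a cart in front of the work surface, level with it; the furniture and walls round the work are solid. World frame = base frame: x ahead of the robot, y to its left, z up, the work surface at z = 0. Lengths are in mm, angles in degrees, forces in N, time in s.
With the tool pointing down it reaches from about 375 to 900 mm from the base axis. Payload 3.1 kg.
Tool frame: the origin (TCP) lies at the very end of the fingers, on their centre line; the grasp point (between the pads) lies 19 mm behind it; z points along the fingers, y is the line along which they close (so a half turn about z gives the same grasp; the last joint's range is limited). The gripper opens to 87 mm and grips with 3 to 60 N. Pads are 19 mm wide; open, the fingers measure 117 mm over their backs; the gripper's body (75 mm by 190 mm) begins 51 mm behind the grasp point.
Start: joints at [-79.612, 30.224, 82.088, -0, 67.689, -10.227], TCP at [220.076, -584.947, 222.548] pointing down, gripper open.
Joint ranges: [-176.69, 176.69], [-43.24, 126.21], [12.49, 139.97], [-82, 262], [0, 151.66], [-163.58, 163.58]. Speed limits (degrees/s): [159.86, 159.86, 180, 180, 180, 180].

### API

Orientations are given as [roll, pitch, yaw] about the fixed x, y, z axes, in that order (R = Rz(yaw) Ry(pitch) Rx(roll)).
In Python, from bench import r gives the robot as it stands.
- The arm moves only by the tool apply_moves, never from a script. Its argument "series" is a list of rows, each an object of numbers: "ax", "ay", "az": the turn, a rotation vector about the tool's x, y, z in degrees; "tx", "ty", "tz": the shift along the tool's x, y, z in mm; "hand": the finger opening in mm, from 0 to 87. In form: [{"ax": .., "ay": .., "az": .., "tx": .., "ty": .., "tz": .., "hand": ..}, ...]. A call has 1 to 20 rows; each row shifts and turns the commanded pose from where the row before left it, along the tool's axes as they then stand; what a row does not reach is not made up. A row lasts 1/12 s, in which the tool goes at most 41.7 mm and 7.16 degrees, less where a joint would pass 70% of its speed; a pose out of reach is approached as far as the arm can. A call with a gripper value outside its range is refused whole. The fingers move at their own pace and stop on an object; "newtons" is the grip in N (left out, the last holds). Time passes only in rows, so rows that do not move let the fingers close. It gives the time, the measured TCP pose, the force, the opening and the grip force at its end, in the units of the state.
- r.read_state(): the state, without advancing time (a new reading comes with each control period).
- r.snapshot(name): name is "scene" or "top" or "wrist"; returns a dict with "img" (400x640x3 uint8, red, green, blue), "camera_matrix" (3x3 intrinsics, pixels), "k1" (the pictures are not rectified: a ray, as slopes to the right and down, at radius r is drawn at 1 + k1 r^2 times it, then the intrinsics apply), "R" (3x3) and "t" (3): a world point X has camera coordinates R X + t; the wrist camera has in their place "tool_from_camera" (4x4, takes a point from camera to tool coordinates, whose origin is the TCP and whose axes are the flange's). Camera axes: x right, y down, z forward; pixel columns grow to the right and rows downward; lengths in mm; the calibration is good to about 2 mm. A picture is of the moment at which its call begins: read the wrist's pose just before it. There is no depth.
- r.job_done(): hands the job in; it is judged then, once.
The state is a dict: "time_s": time; "joints": joint angles; "qvel": joint speeds; "tau": joint torques, N m; "ee_pos": TCP position; "ee_rot": TCP orientation; "force": force on the tool from outside, world axes, zero at the start; "ft_torque": the same for the moment, N m; "finger_gap": finger opening in mm; "finger_force": force on a finger pad.
Only numpy, scipy, OpenCV 4.12 (cv2) and the standard library are available. Lean on these libraries where they do the work, as an engineer would, in place of code of your own. Each camera call takes 0.05 s, during which the arm holds its last target. There are 200 camera calls.

### The job

Two steel shafts lie in V-blocks, each with a short bar and a ball knob to turn it by. One of them has its near end milled away to a half-round; swing its bar over to the right so that this shaft rolls in its groove until the flat comes to lie on the rest beside it, and leave it there. Leave the plain round shaft as it is.

Things in the scene. Friction and masses are not known exactly. Their poses are not given: they have to be found in the camera images.
- flat_shaft (a joint): roll of the half-round-ended shaft (32 mm across, lightly clamped; stays where left), rad: lean of its bar from upright. Negative: knob leans to the fixture's +y (left, seen from the robot); positive: to -y (right). At +0.80 the flat lies on its rest, a steel post under the near end: a hard stop. About 1 N at the knob rolls it. The other shaft is full round and has no post
- flat_axis (a point): fixed point on this shaft's axis, 56 mm above the table, straight below the knob when the bar is upright. Fixture axes: x along the shaft, away from the robot; y left; z up. V-block and strap lie on its -x side: the strap's screw, the tallest part (89 mm above the table), stands 48 mm along -x; nothing tall stands beside the bar's swing
- flat_knob (a point): centre of the black ball knob (20 mm across) on the end of this shaft's bar (8 mm thick), 75 mm from flat_axis; it swings in the plane square to the shaft. It can be pushed from the side or pinched
- round_knob (a point): centre of the same kind of ball knob on the plain round shaft, which must stay as it is

How it is judged:
By the outcome, as a careful person would: the job done as asked, in the order asked, and still so for the second after the job is handed in, with the robot touching nothing.
It also fails if it takes over 29 s, if anything falls off the work surface, if the arm or the gripper's body presses on something with over 40 N, if the wrist force passes 120 N, or if a joint passes its speed limit or range.

## Working session

There is one attempt and no reset: what is moved stays moved. The work goes in short steps, Python scripts to look and compute and a tool call to move; the robot and the scene stay as the last step left them, time stands still between calls to the robot, and variables do not carry over. Pictures are saved under pics/ and viewed, at most 10 in all, crops included, and the job is handed in when it is done.

Besides the shell and the picture viewer there is one more tool, called after "Request:" by a JSON object that holds its "op" and its "data", one argument or row to a line. apply_moves: Moves the arm, as the interface text tells. Its arguments: {"type":"object","properties":{"series":{"type":"array"},"newtons":{"type":"number"}},"required":["series"]}

```bash
mkdir -p pics; cat > h.py <<'E'
import numpy as np,cv2,pickle
def save(s,n):
    cv2.imwrite(f'pics/{n}.png',cv2.cvtColor(s['img'],cv2.COLOR_RGB2BGR)); pickle.dump(s,open(f'{n}.pkl','wb'))
def load(n): return pickle.load(open(f'{n}.pkl','rb'))
def ray(s,u,v):
    K=np.array(s['camera_matrix']); d=np.array([(u-K[0,2])/K[0,0],(v-K[1,2])/K[1,1]]); x=d.copy()
    for _ in range(30): x=d/(1+s['k1']*(x@x))
    R=np.array(s['R']);t=np.array(s['t']); w=R.T@np.array([x[0],x[1],1]); return -R.T@t,w/np.linalg.norm(w)
def plane(s,u,v,z):
    o,w=ray(s,u,v); return o+w*(z-o[2])/w[2]
def tri(s1,p1,s2,p2):
    A=np.zeros((3,3));b=np.zeros(3);L=[ray(s1,*p1),ray(s2,*p2)]
    for o,w in L:
        P=np.eye(3)-np.outer(w,w);A+=P;b+=P@o
    X=np.linalg.solve(A,b); return X,[np.linalg.norm(np.cross(X-o,w)) for o,w in L]
E
python3 - <<'E'
from h import *
from bench import r
for n in('scene','top'):
    s=r.snapshot(n); save(s,n); print(n,-np.array(s['R']).T@s['t'],s['camera_matrix'][0][0])
E
```

```text
scene [-74.46254928 566.26376531 589.350829  ] 428.3107668741457
top [ 374.81751775   -5.23883725 1008.90447358] 436.4349278878269
```

View pics/scene.png

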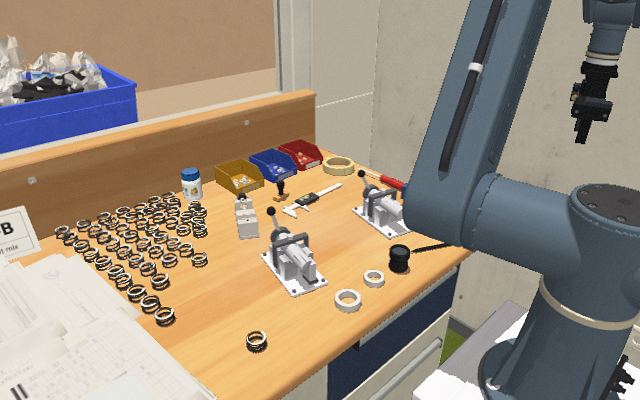

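View pics/top.png

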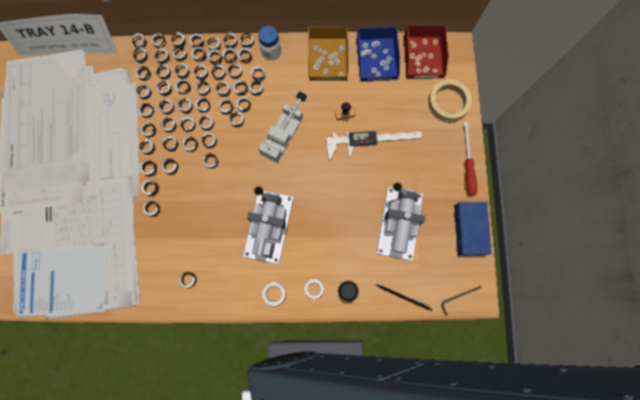

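```bash
python3 - <<'E'
from h import *
a=cv2.imread('pics/scene.png');b=cv2.imread('pics/top.png')
f=lambda i,x,y,w,h:cv2.resize(i[y:y+h,x:x+w],(400,300),interpolation=cv2.INTER_CUBIC)
cv2.imwrite('pics/c1.png',np.vstack([np.hstack([f(a,230,200,128,96),f(a,335,160,100,75)]),np.hstack([f(b,215,180,112,84),f(b,345,177,112,84)])]))
E
```

```text
(no output)
```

View pics/c1.png

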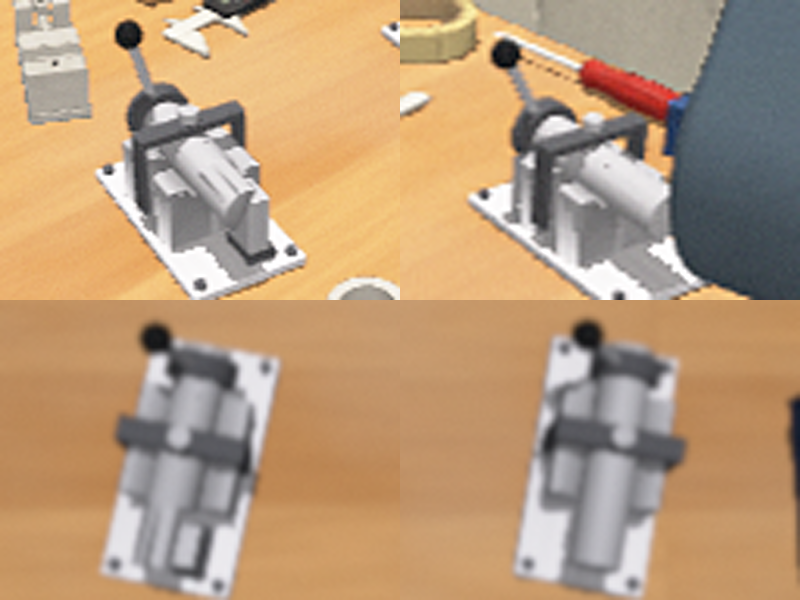

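```bash
python3 - <<'E'
from h import *
S=load('scene');T=load('top')
def blob(s,x,y,n):
    g=s['img'][y-n:y+n+1,x-n:x+n+1].max(2).astype(int); m=(g<60).astype(np.uint8)
    k,l,st,c=cv2.connectedComponentsWithStats(m)
    i=l[n,n]; print(st[i]); return c[i]+[x-n,y-n]
ks=blob(S,271,211,9);kt=blob(T,259,190,9);print(ks,kt)
K,e=tri(S,ks,T,kt);print('knob',K,e)
k2,e2=tri(S,(336+25.5,160+13.5),T,(345+52.5,177+9.4));print('round',k2,e2)
W,e=tri(S,(290.5,236.8),T,(265.4,218.4));print('screw',W,e, plane(T,265.4,218.4,89))
c=lambda u,v:plane(T,215+u*.28,180+(v-300)*.28,6)
h=[c(266,367),c(218,585),c(113,565)];print(h)
d=h[0]-h[1];print('yaw',np.degrees(np.arctan2(d[1],d[0])),np.linalg.norm(d)); d2=h[2]-h[1];print(np.degrees(np.arctan2(d2[1],d2[0]))-90,np.linalg.norm(d2))
yaw=np.arctan2(d[1],d[0]);x=np.array([np.cos(yaw),np.sin(yaw),0]);y=np.array([-x[1],x[0],0])
A=plane(T,265.4,218.4,89)+48*x;A[2]=56
v=K-A;print('axis',A,'knob rel',v@x,v@y,v[2],'lean',np.degrees(np.arctan2(-v@y,v[2])),np.linalg.norm(v))
from bench import r
s=r.read_state();print(s['ee_pos'],s['ee_rot'],s['force'])
E
```

```text
[ 5  5  8  8 52]
[ 5  7  7  6 37]
[270.71153846 210.71153846] [258.24324324 190.56756757]
knob [570.03252287 111.46353486 129.27027628] [np.float64(0.037911159729693604), np.float64(0.03791115972956937)]
round [ 576.62682029 -178.91592742  121.75264471] [np.float64(0.8132706458928887), np.float64(0.8132706458929775)]
screw [518.73072884 101.06530628  83.85059982] [np.float64(0.20332593952874742), np.float64(0.20332593952871608)] [518.07720471 100.61710171  89.        ]
[array([576.89126439,  54.23163353,   6.        ]), array([435.29835003,  84.84899844,   6.        ]), array([448.66905621, 152.25054308,   6.        ])]
yaw -12.201505035960473 144.8653734687506
-11.220318366347968 68.71494744957597
axis [564.99290117  90.4722791   56.        ] knob rel 0.4892665862263481 21.582196903551186 73.27027628333477 lean -16.412651831139282 76.38431770731647
[ 219.93306962 -584.31100677  221.6441833 ] [-1.79886644e+02 -2.05480432e-02  2.06120174e+01] [-1.56512364 -0.02496004  0.31072242]
```

Request:
{"op": "apply_moves", "data": {
  "series": [
    {"az":6.5,"hand":0},
    {"az":6.5,"hand":0},
    {"az":6.5,"hand":0},
    {"az":6.5,"hand":0},
    {"az":6.5,"hand":0},
    {"tx":9,"ty":-36,"hand":0},
    {"tx":9,"ty":-36,"hand":0},
    {"tx":9,"ty":-36,"hand":0},
    {"tx":9,"ty":-36,"hand":0},
    {"tx":9,"ty":-36,"hand":0},
    {"tx":9,"ty":-36,"hand":0},
    {"tx":9,"ty":-36,"hand":0},
    {"tx":9,"ty":-36,"hand":0},
    {"tx":9,"ty":-36,"hand":0},
    {"tx":9,"ty":-36,"hand":0},
    {"tx":9,"ty":-36,"hand":0},
    {"tx":9,"ty":-36,"hand":0},
    {"tx":9,"ty":-36,"hand":0},
    {"tx":9,"ty":-36,"hand":0},
    {"tx":9,"ty":-36,"hand":0}
  ],
  "newtons": 20
}}

```text
invalid input at $.series[0]: expected keys ax, ay, az, tx, ty, tz, hand
```

Request:
{"op": "apply_moves", "data": {
  "series": [
    {"ax":0,"ay":0,"az":6.5,"tx":0,"ty":0,"tz":0,"hand":0},
    {"ax":0,"ay":0,"az":6.5,"tx":0,"ty":0,"tz":0,"hand":0},
    {"ax":0,"ay":0,"az":6.5,"tx":0,"ty":0,"tz":0,"hand":0},
    {"ax":0,"ay":0,"az":6.5,"tx":0,"ty":0,"tz":0,"hand":0},
    {"ax":0,"ay":0,"az":6.5,"tx":0,"ty":0,"tz":0,"hand":0},
    {"ax":0,"ay":0,"az":0,"tx":9,"ty":-36,"tz":0,"hand":0},
    {"ax":0,"ay":0,"az":0,"tx":9,"ty":-36,"tz":0,"hand":0},
    {"ax":0,"ay":0,"az":0,"tx":9,"ty":-36,"tz":0,"hand":0},
    {"ax":0,"ay":0,"az":0,"tx":9,"ty":-36,"tz":0,"hand":0},
    {"ax":0,"ay":0,"az":0,"tx":9,"ty":-36,"tz":0,"hand":0},
    {"ax":0,"ay":0,"az":0,"tx":9,"ty":-36,"tz":0,"hand":0},
    {"ax":0,"ay":0,"az":0,"tx":9,"ty":-36,"tz":0,"hand":0},
    {"ax":0,"ay":0,"az":0,"tx":9,"ty":-36,"tz":0,"hand":0},
    {"ax":0,"ay":0,"az":0,"tx":9,"ty":-36,"tz":0,"hand":0},
    {"ax":0,"ay":0,"az":0,"tx":9,"ty":-36,"tz":0,"hand":0},
    {"ax":0,"ay":0,"az":0,"tx":9,"ty":-36,"tz":0,"hand":0},
    {"ax":0,"ay":0,"az":0,"tx":9,"ty":-36,"tz":0,"hand":0},
    {"ax":0,"ay":0,"az":0,"tx":9,"ty":-36,"tz":0,"hand":0},
    {"ax":0,"ay":0,"az":0,"tx":9,"ty":-36,"tz":0,"hand":0},
    {"ax":0,"ay":0,"az":0,"tx":9,"ty":-36,"tz":0,"hand":0}
  ],
  "newtons": 20
}}

```text
time_s: 1.77
ee_pos: [463.6, -82.5, 222.4]
ee_rot: [-180.0, 0.0, -11.9]
force: [0.9, -0.7, -0.1]
finger_gap: 0.5
finger_force: 0.0
```

Request:
{"op": "apply_moves", "data": {
  "series": [
    {"ax":0,"ay":0,"az":0,"tx":8,"ty":-33,"tz":0,"hand":0},
    {"ax":0,"ay":0,"az":0,"tx":8,"ty":-33,"tz":0,"hand":0},
    {"ax":0,"ay":0,"az":0,"tx":8,"ty":-33,"tz":0,"hand":0},
    {"ax":0,"ay":0,"az":0,"tx":8,"ty":-33,"tz":0,"hand":0},
    {"ax":0,"ay":0,"az":0,"tx":8,"ty":-33,"tz":0,"hand":0},
    {"ax":0,"ay":0,"az":0,"tx":8,"ty":-33,"tz":0,"hand":0},
    {"ax":0,"ay":0,"az":0,"tx":8,"ty":-33,"tz":0,"hand":0},
    {"ax":0,"ay":0,"az":0,"tx":8,"ty":-33,"tz":0,"hand":0},
    {"ax":0,"ay":0,"az":0,"tx":0,"ty":0,"tz":20,"hand":0},
    {"ax":0,"ay":0,"az":0,"tx":0,"ty":0,"tz":25,"hand":0},
    {"ax":0,"ay":0,"az":0,"tx":0,"ty":0,"tz":25,"hand":0},
    {"ax":0,"ay":0,"az":0,"tx":0,"ty":0,"tz":25,"hand":0},
    {"ax":0,"ay":0,"az":0,"tx":0,"ty":0,"tz":23,"hand":0},
    {"ax":0,"ay":0,"az":0,"tx":0,"ty":0,"tz":0,"hand":0}
  ]
}}

```text
time_s: 2.93
ee_pos: [576.3, 160.5, 99.6]
ee_rot: [179.8, 0.6, -11.9]
force: [-0.3, 0.7, -0.2]
finger_gap: 0.7
finger_force: 0.0
```

```bash
python3 - <<'E'
from h import *
from bench import r
a=r.snapshot('scene');b=r.snapshot('top');save(a,'s2');save(b,'t2')
a=cv2.imread('pics/s2.png');b=cv2.imread('pics/t2.png')
f=lambda i,x,y,w,h:cv2.resize(i[y:y+h,x:x+w],(400,300),interpolation=cv2.INTER_CUBIC)
cv2.imwrite('pics/c2.png',np.hstack([f(a,190,160,160,120),f(b,190,150,144,108)]))
print(r.read_state()['ee_pos'])
E
```

```text
[579.71758394 160.77555481 103.78851381]
```

View pics/c2.png

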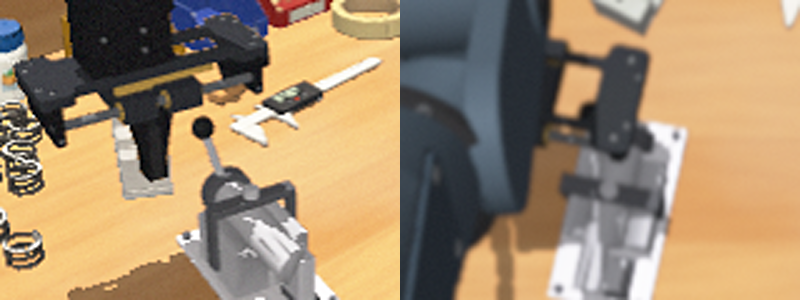

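Request:
{"op": "apply_moves", "data": {
  "series": [
    {"ax":0,"ay":0,"az":0,"tx":0,"ty":9,"tz":0,"hand":0},
    {"ax":0,"ay":0,"az":0,"tx":0,"ty":9,"tz":0,"hand":0},
    {"ax":0,"ay":0,"az":0,"tx":0,"ty":9,"tz":0,"hand":0},
    {"ax":0,"ay":0,"az":0,"tx":0,"ty":9,"tz":0,"hand":0},
    {"ax":0,"ay":0,"az":0,"tx":0,"ty":9,"tz":0,"hand":0},
    {"ax":0,"ay":0,"az":0,"tx":0,"ty":9,"tz":0,"hand":0},
    {"ax":0,"ay":0,"az":0,"tx":0,"ty":9,"tz":0,"hand":0},
    {"ax":0,"ay":0,"az":0,"tx":0,"ty":9,"tz":0,"hand":0},
    {"ax":0,"ay":0,"az":0,"tx":0,"ty":6,"tz":0,"hand":0},
    {"ax":0,"ay":0,"az":0,"tx":0,"ty":4,"tz":0,"hand":0},
    {"ax":0,"ay":0,"az":0,"tx":0,"ty":4,"tz":0,"hand":0},
    {"ax":0,"ay":0,"az":0,"tx":0,"ty":0,"tz":0,"hand":0}
  ]
}}

```text
time_s: 4.03
ee_pos: [562.2, 75.9, 104.3]
ee_rot: [180.0, 0.1, -11.9]
force: [0.1, 0.7, 0.9]
finger_gap: 0.1
finger_force: 0.0
```

```bash
python3 - <<'E'
from h import *
from bench import r
a=r.snapshot('scene');save(a,'s3')
a=cv2.imread('pics/s3.png')
cv2.imwrite('pics/c3.png',cv2.resize(a[160:300,200:360],(640,560),interpolation=cv2.INTER_CUBIC))
s=r.read_state();print(s['ee_pos'],s['force'])
E
```

```text
[562.32746093  76.21096484 104.32001655] [ 0.53546631 -0.3410011   0.54767322]
```

View pics/c3.png

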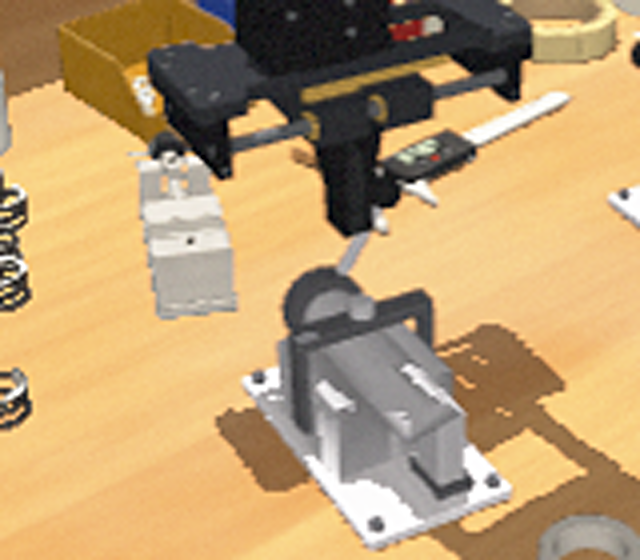

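Request:
{"op": "apply_moves", "data": {
  "series": [
    {"ax":0,"ay":0,"az":0,"tx":0,"ty":3,"tz":0,"hand":0},
    {"ax":0,"ay":0,"az":0,"tx":0,"ty":3,"tz":0,"hand":0},
    {"ax":0,"ay":0,"az":0,"tx":0,"ty":3,"tz":0,"hand":0},
    {"ax":0,"ay":0,"az":0,"tx":0,"ty":2,"tz":0,"hand":0},
    {"ax":0,"ay":0,"az":0,"tx":0,"ty":0,"tz":0,"hand":0},
    {"ax":0,"ay":0,"az":0,"tx":0,"ty":0,"tz":0,"hand":0}
  ]
}}

```text
time_s: 4.58
ee_pos: [560.4, 65.6, 104.6]
ee_rot: [180.0, 0.0, -11.9]
force: [0.5, 1.3, 0.9]
finger_gap: 0.8
finger_force: 0.1
```

Request:
{"op": "apply_moves", "data": {
  "series": [
    {"ax":0,"ay":0,"az":0,"tx":0,"ty":2,"tz":0,"hand":0},
    {"ax":0,"ay":0,"az":0,"tx":0,"ty":1,"tz":0,"hand":0},
    {"ax":0,"ay":0,"az":0,"tx":0,"ty":0,"tz":0,"hand":0},
    {"ax":0,"ay":0,"az":0,"tx":0,"ty":0,"tz":0,"hand":0}
  ]
}}

```text
time_s: 4.92
ee_pos: [559.8, 62.9, 104.6]
ee_rot: [180.0, 0.0, -11.9]
force: [-0.2, 0.5, 0.4]
finger_gap: 0.7
finger_force: 0.3
```

Request:
{"op": "apply_moves", "data": {
  "series": [
    {"ax":0,"ay":0,"az":0,"tx":0,"ty":2,"tz":0,"hand":0},
    {"ax":0,"ay":0,"az":0,"tx":0,"ty":1,"tz":0,"hand":0},
    {"ax":0,"ay":0,"az":0,"tx":0,"ty":0,"tz":0,"hand":0},
    {"ax":0,"ay":0,"az":0,"tx":0,"ty":0,"tz":0,"hand":0}
  ]
}}

```text
time_s: 5.25
ee_pos: [559.1, 60.1, 104.4]
ee_rot: [-180.0, 0.0, -11.9]
force: [0.9, 1.4, -1.1]
finger_gap: 0.4
finger_force: 0.9
```

Request:
{"op": "apply_moves", "data": {
  "series": [
    {"ax":0,"ay":0,"az":0,"tx":0,"ty":1,"tz":0,"hand":0},
    {"ax":0,"ay":0,"az":0,"tx":0,"ty":1,"tz":0,"hand":0},
    {"ax":0,"ay":0,"az":0,"tx":0,"ty":0,"tz":0,"hand":0},
    {"ax":0,"ay":0,"az":0,"tx":0,"ty":0,"tz":0,"hand":0}
  ]
}}

```text
time_s: 5.58
ee_pos: [558.6, 58.6, 104.4]
ee_rot: [-180.0, 0.0, -11.9]
force: [1.1, 4.6, -2.9]
finger_gap: 0.4
finger_force: 2.4
```

Request:
{"op": "apply_moves", "data": {
  "series": [
    {"ax":0,"ay":0,"az":0,"tx":0,"ty":1,"tz":0,"hand":0},
    {"ax":0,"ay":0,"az":0,"tx":0,"ty":0,"tz":0,"hand":0},
    {"ax":0,"ay":0,"az":0,"tx":0,"ty":0,"tz":0,"hand":0}
  ]
}}

```text
time_s: 5.83
ee_pos: [558.6, 58.5, 104.4]
ee_rot: [-179.9, 0.0, -11.9]
force: [1.7, 8.3, -3.2]
finger_gap: 0.9
finger_force: 3.8
```

```bash
python3 - <<'E'
from bench import r
s=r.read_state();print(s['ee_pos'],s['force'])
E
```

```text
[558.60078722  58.45113241 104.39368797] [ 1.65775282  8.33134167 -3.22063591]
```

Request:
{"op": "apply_moves", "data": {
  "series": [
    {"ax":0,"ay":0,"az":0,"tx":0,"ty":-4,"tz":0,"hand":0},
    {"ax":0,"ay":0,"az":0,"tx":0,"ty":-12,"tz":0,"hand":0},
    {"ax":0,"ay":0,"az":0,"tx":0,"ty":-20,"tz":0,"hand":0},
    {"ax":0,"ay":0,"az":0,"tx":0,"ty":-20,"tz":-20,"hand":0},
    {"ax":0,"ay":0,"az":0,"tx":0,"ty":-20,"tz":-25,"hand":0},
    {"ax":0,"ay":0,"az":0,"tx":0,"ty":-30,"tz":-25,"hand":0},
    {"ax":0,"ay":0,"az":0,"tx":0,"ty":-30,"tz":-25,"hand":0},
    {"ax":0,"ay":0,"az":0,"tx":0,"ty":-30,"tz":-25,"hand":0},
    {"ax":0,"ay":0,"az":0,"tx":0,"ty":0,"tz":0,"hand":0},
    {"ax":0,"ay":0,"az":0,"tx":0,"ty":0,"tz":0,"hand":0},
    {"ax":0,"ay":0,"az":0,"tx":0,"ty":0,"tz":0,"hand":0}
  ]
}}

```text
time_s: 6.75
ee_pos: [591.8, 219.2, 224.0]
ee_rot: [179.9, 0.1, -11.8]
force: [-0.1, -0.7, -0.0]
finger_gap: 0.3
finger_force: 0.0
```

```bash
python3 - <<'E'
from h import *
from bench import r
a=r.snapshot('scene');b=r.snapshot('top');save(a,'s4');save(b,'t4')
a=cv2.imread('pics/s4.png');b=cv2.imread('pics/t4.png')
f=lambda i,x,y,w,h:cv2.resize(i[y:y+h,x:x+w],(400,300),interpolation=cv2.INTER_CUBIC)
cv2.imwrite('pics/c4.png',np.hstack([f(a,230,190,128,96),f(b,215,175,112,84)]))
print(r.read_state()['ee_pos'])
E
```

```text
[591.43331029 218.21096987 222.96713961]
```

View pics/c4.png

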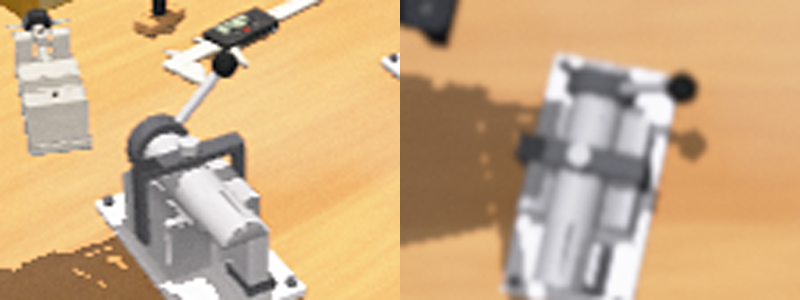

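The picture shows the knob over to the right (scene 302,210; top 294,200). I'll check the lean by triangulation.

```bash
python3 - <<'E'
from h import *
S=load('s4');T=load('t4')
def blob(s,x,y,n=9):
    m=(s['img'][y-n:y+n+1,x-n:x+n+1].max(2)<60).astype(np.uint8)
    k,l,st,c=cv2.connectedComponentsWithStats(m);i=l[n,n];print(st[i]);return c[i]+[x-n,y-n]
K,e=tri(S,blob(S,302,210),T,blob(T,294,200))
yaw=np.radians(-11.9);y=np.array([-np.sin(yaw),np.cos(yaw),0])
v=K-[565,90.5,56];print(K,e,v@y,v[2],np.arctan2(-v@y,v[2]),np.linalg.norm(v))
E
```

```text
[ 3  0 10 14 58]
[ 5  6  7  6 32]
[554.13230801  40.04591417 112.94177151] [np.float64(0.354054876644958), np.float64(0.3540548766449168)] -51.610739893987336 56.94177150506157 0.7363274240370241 76.85106927230751
```

```bash
python3 - <<'E'
from h import *
S=load('s4');T=load('t4')
g=S['img'][202:219,294:310].max(2);print(g)
yaw=np.radians(-11.9);y=np.array([-np.sin(yaw),np.cos(yaw),0])
m=np.argwhere(g[4:12]<60);p=(m[:,1].mean()+294,m[:,0].mean()+206)
for q in [(301.7,210.2),p]:
    K,e=tri(S,q,T,(215+683*.28,175+88*.28));v=K-[565,90.5,56];print(q,K,e,np.arctan2(-v@y,v[2]))
E
```

```text
[[231 108  20  36  60  71  79  81  86  81  93  88  84  64  40  39]
 [231 255 255 165  37  38  60  78  85  91  89  63  38  36  40  69]
 [254 254 255 255 254 171  46  43  47  43  36  71  80  74  88 115]
 [252 252 254 255 255 243 190  71  36  72 234 250 177 138 223 252]
 [254 255 251 220 186 157  93  40  79 141 253 255 235 232 250 249]
 [251 221 176 156 119  63  50  45  50  54 102 241 255 248 246 246]
 [176 149 139 150 111  35  46  51  45  42  30 123 244 255 249 245]
 [217 249 253 198  37  37  38  36  42  39  33  53 179 244 249 248]
 [248 246 253 203  24  32  38  43  43  37  30  18 124 169 201 240]
 [249 247 253 206  28  28  34  40  38  34  23  55 222 222 143 227]
 [249 247 252 222  82  24  29  31  28  27  24 158 246 251 249 248]
 [248 239 237 244 191  60  14  22  28  21 101 230 252 249 249 248]
 [252 237 228 238 219 157  98  47  45 115 226 253 249 248 247 247]
 [254 246 234 231 201 169 236 255 255 255 251 248 247 246 246 246]
 [220 234 235 212 174 230 251 250 250 250 249 247 247 246 245 246]
 [219 236 221 179 195 244 249 248 246 247 247 247 245 245 246 247]
 [237 222 185 172 230 249 247 247 246 246 246 247 246 247 246 247]]
(301.7, 210.2) [ 627.47668576 -144.44028158   12.8298726 ] [np.float64(93.58474601811584), np.float64(93.58474601811581)] 1.7671658509560477
(np.float64(301.4888888888889), np.float64(209.9111111111111)) [ 627.34360756 -143.93759828   14.0530599 ] [np.float64(93.83943983255483), np.float64(93.83943983255485)] 1.762137644103118
```

```bash
python3 - <<'E'
from h import *
S=load('s4');T=load('t4')
yaw=np.radians(-11.9);y=np.array([-np.sin(yaw),np.cos(yaw),0])
K,e=tri(S,(301.4,210.3),T,(294.2,199.6));v=K-[565,90.5,56];print(K,e,v@y,v[2],np.arctan2(-v@y,v[2]))
E
```

```text
[554.80420366  38.6315995  108.18760166] [np.float64(0.5676964961765264), np.float64(0.567696496176611)] -52.85611181377356 52.187601657667344 0.7917621913712558
```

Measured lean is 0.79 rad, in line with the firm stop I felt while pushing.

```bash
python3 -c "
from bench import r
print(r.job_done())"
```

```text
the job is handed in; nothing more can be done
None
```

The half-round shaft was rolled until it met its hard stop; its bar now measures about 0.79 rad to the right (0.80 is fully down), the plain round shaft was not touched, and the job was handed in at about 7 s with the arm clear.

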